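# Open the microscope lamp supply and hold its lid at the service line

## Task

So that the lamp inside the microscope's lamp supply (the small white box with a black bridge handle on its lid) can be changed, take the paddle-handled driver from the aluminium tool block, turn both slotted captive screws in the lid a quarter turn anticlockwise, and stand the driver fully back in its hole. Then lift the lid until the white line on the curved stay under its left side is level with the rim of the case (lid 55 degrees open; not far past the line, the fan leads are short) and finish while still holding it there, because it falls shut by itself. Leave the petri dish and the timer where they are.

Things in the scene. Friction and masses are not known exactly. Their poses are not given: they have to be found in the camera images.
- lamp_unit: the lamp supply, a fixed white sheet-metal box 150 deep (x) x 140 wide (y) x 100 high mm with feet; origin under its centre, its front (knob and rocker switch) faces its own -x, towards the robot; the lid is hinged along the top edge at the back (its own +x) and lies on the rim at 100 mm; lid top at 104 mm. To its right (-y) stands the fixed microscope, about 0.41 m tall, and to its left a covered microscope, about 0.37 m tall: pass over them, not through
- lid_turn (a joint): lid angle in rad, 0 shut, grows as the front edge rises, stops at 1.35; at 0.96 (55 degrees) the white line on the curved stay is level with the rim. About 0.4 to 0.7 kg in all, almost free hinge, falls shut when let go. Each screw carries a cam under the lid that keeps it shut until that screw is turned past 1.15 rad
- lid_hinge (a point): middle of the hinge axis, 75 mm behind the box's centre and 100 mm above the table; the axis is this point's y; the point turns with the lid (x: from front to back of the lid, z: out of the lid's top)
- lid_handle (a point): middle of the bar of the black bridge handle on the lid; round bar 10 mm thick along the lid's y, straight and free over 60 mm, 40 mm above the lid's top; 98 mm in front of the hinge axis and 44 mm above it when shut; its own axes are the lid's (its feet at y +-36 mm). A round bar: it can turn between finger pads, so the fingers may keep pointing down while the lid swings
- stay_line (a point): middle of the white line across the curved stay, a dark strap 12 mm wide bent round the hinge at 68 mm radius under the lid's left side; inside the case while the lid is shut, level with the rim (100 mm above the table) when the lid is at 0.96 rad
- lid: the lid with its handle and stay, 157 x 146 x 4 mm; origin on the hinge axis, axes as lid_hinge
- screw_left_turn (a joint): turn of the left screw (the lid's +y side) in rad: 0 locked with its slot running front to back, 1.571 fully released against its stop with its slot parallel to the front edge; grows anticlockwise seen from above; counts as released from 1.15 on; starts at 0 to 0.25; stiff, about 0.04 N m; stays where it is left; the blade has about 0.1 rad of play in the slot, so the driver turns that much further than the screw
- screw_right_turn (a joint): turn of the right screw (the lid's -y side), as the left one
- screw_left: steel head of the left screw, 24 mm across, standing 8 mm above the lid; origin on its axis at the lid's top, z up along the axis; the slot runs along its own x right across, 4.6 mm wide (bevelled to 9.6 mm over the top 2.5 mm), its floor 2 mm and its mouth 8 mm above the origin; 127 mm in front of the hinge axis, 48 mm left of the lid's middle
- screw_right: head of the right screw, same shape, 48 mm right of the lid's middle
- driver: flat-blade driver, loose, 90 g; origin at the middle of the blade's tip, z along the shaft up to the handle. Blade 14 mm wide along its own x, 3 mm thick along y, tapering to 1.6 mm over its last 3.5 mm; round guard disc 32 mm wide from 60 to 65 mm above the tip; above it the black paddle handle, 30 mm wide (x), 14 mm thick (y), from 65 to 107 mm above the tip; grasp it across its 14 mm flats
- driver_grip (a point): middle of the driver's handle, 88 mm above the blade's tip, axes as the driver
- tool_block: fixed aluminium block 56 x 84 x 68 mm, origin under its centre; the driver stands upright in its middle hole (20 mm wide, 64 mm deep), the guard disc resting on the block's top; two small 7 mm holes beside it are empty
- tool_block_hole0 (a point): centre of the mouth of the middle hole, at the block's top, 68 mm above the table
- petri_dish: covered petri dish, 59 mm wide, 14 mm high, loose bystander; origin under its centre
- timer: square white timer, 62 x 62 x 20 mm, loose bystander; origin under its centre
Not all that is in view belongs to the job. What is shaped like the driver but blue or yellow is not meant.

How it is judged (in metres and radians):
On the way, in this order (a step that is already met when the one before it is completed fails the run):
1. one of the two screws is released, turned by the driver (((value of joint screw_left_turn above 1.15 rad and contact force between driver and screw_left above 0.05 N) or (value of joint screw_right_turn above 1.15 rad and contact force between driver and screw_right above 0.05 N))), for 0.05 s.
2. both screws are released, the second one too turned by the driver (value of joint each of screw_left_turn, screw_right_turn above 1.15 rad and (contact force between driver and screw_left above 0.05 N or contact force between driver and screw_right above 0.05 N)), for 0.05 s.
3. the driver stands fully back in the block, let go, the lid still shut (z of driver in the frame of tool_block below 0.012 m and horizontal distance between driver and tool_block_hole0 below 0.009 m and angle between driver's own z axis and vertical below 0.1 rad and contact force between the fingers and driver below 0.05 N and value of joint lid_turn below 0.05 rad), for 0.1 s.
At the end, for the whole second after the job is handed in: the robot holds the lid still at 0.96 rad (55 degrees) within 0.08 rad (about 4.5 degrees), carrying it by itself with more than 0.5 N; both screws are turned past 1.15 rad; the driver stands upright in the middle hole of the block, guard disc within 4 mm of the block's top, not touched (value of joint lid_turn between 0.88 and 1.04 rad and velocity of joint lid_turn between -0.05 and 0.05 rad/s and contact force between any of the fingers, the arm and lid above 0.5 N and value of joint each of screw_left_turn, screw_right_turn above 1.15 rad and z of driver in the frame of tool_block below 0.012 m and horizontal distance between driver and tool_block_hole0 below 0.009 m and angle between driver's own z axis and vertical below 0.1 rad and contact force between each of the fingers, the arm and driver below 0.05 N and contact force between driver and lid below 0.05 N); the arm keeps its last pose, push and grip.
It fails at once if the lid is swung more than 10 degrees past the service line (value of joint lid_turn above 1.14 rad).
It fails at once if the petri dish or the timer is pushed more than 2 cm (distance of any of petri_dish, timer from where it was at the start of the episode above 0.02 m).
It also fails if it takes over 72 s, if anything falls off the work surface, if the arm or the gripper's body presses on something with over 40 N, if the wrist force passes 120 N, or if a joint passes its speed limit or range.

## Robot

A 6-joint arm with a two-finger parallel gripper is mounted at the origin on a cart in front of the work surface, level with it; the furniture and walls round the work are solid. World frame = base frame: x ahead of the robot, y to its left, z up, the work surface at z = 0. Lengths are in m, angles in degrees, forces in N, time in s.
With the tool pointing down it reaches from about 0.4 to 0.825 m from the base axis. Payload 7 kg.
Tool frame: the origin (TCP) lies midway between the tips of the shut fingers; the grasp point (between the pads) lies r.pinch_z behind it (r.pinch_z is the distance from the TCP to the grasp point, in m); z points along the fingers, y is the line along which they close (so a half turn about z gives the same grasp; the last joint's range is limited). The gripper opens to 88 mm and grips with 3 to 60 N. Pads are 19 mm wide; open, the fingers measure 130 mm over their backs; the gripper's body (78 mm by 193 mm) begins 47 mm behind the grasp point.
Start: joints at [16.507, 20.546, 0.682, 0, -70.136, -16.507], TCP at [0.675, -0, 0.227] pointing down, gripper open.
Joint ranges: [-176.03, 176.03], [-82.01, 121.73], [-58.28, 71.71], [-173.87, 95.51], [-174.79, -0.11], [-173.66, 173.66]. Speed limits (degrees/s): [136.94, 136.94, 172.46, 180, 180, 180].

## Interface

Orientations are given as [roll, pitch, yaw] about the fixed x, y, z axes, in that order (R = Rz(yaw) Ry(pitch) Rx(roll)).
In Python, from plant import r, optics, job gives the robot as it stands.
- The arm moves only by the shell command python3 -m crank 'ROWS' [FORCE]. ROWS is JSON, a list of rows, each an object with "xyz": the shift along the tool's x, y, z in units of 30 mm (1.0 is 30 mm), a list of three; "delta_rot": the turn, a rotation vector about the tool's x, y, z in degrees, a list of three; "claw": the closure, from 0 (fully open) to 1 (shut). A call has 1 to 20 rows; each row is the pose to reach, as a shift and turn from the pose commanded when the call began, along the tool's axes at that moment; what a row does not reach only later rows make up. A row lasts 1/8 s, in which the tool goes at most 62.5 mm and 10.7 degrees, less where a joint would pass 70% of its speed; a pose out of reach is approached as far as the arm can. A call with a gripper value outside its range is refused whole. The fingers move at their own pace and stop on an object; FORCE is the grip in N (left out, the last holds). Time passes only in rows, so rows that repeat a pose let the fingers close. It gives the time, the measured TCP pose, the force, the opening and the grip force at its end, in the units of the state.
- r.get_state(): the state, without advancing time (a new reading comes with each control period).
- optics.capture(name): name is "scene" or "side" or "wrist"; returns a dict with "img" (400x640x3 uint8, blue, green, red), "fovy" (degrees; the focal length in pixels is half the picture's height over the tangent of half this angle, whatever the lens; pixels are square), "cx", "cy" (the principal point, pixels), "eye" and "rotation" of the camera in the world; the wrist camera has in their place "hand_eye" (4x4, takes a point from camera to tool coordinates, whose origin is the TCP and whose axes are the flange's). Camera axes: x right, y up, looking along -z (the intrinsics and any distortion apply to the point x, -y, -z); pixel columns grow to the right and rows downward; lengths in m; the calibration is good to about 2 mm. The wrist camera is an equidistant fisheye: a pixel r from the principal point sees the ray r / f radians off the axis. A picture is of the moment at which its call begins: read the wrist's pose just before it. There is no depth.
- job.close_job(): hands the job in; it is judged then, once.
The state is a dict: "time_s": time; "joints": joint angles; "qd": joint speeds; "joint_torque": joint torques, N m; "tcp_pos": TCP position; "eef_rot": TCP orientation; "contact_force": force on the tool from outside, world axes, zero at the start; "moment": the same for the moment, N m; "gripper_width": finger opening in m; "gripper_force": force on a finger pad.
Only numpy, scipy, OpenCV 4.12 (cv2) and the standard library are available. Lean on these libraries where they do the work, as an engineer would, in place of code of your own. Each camera call takes 0.05 s, during which the arm holds its last target. There are 200 camera calls.

## Working session

There is one attempt and no reset: what is moved stays moved. The work goes in short steps, Python scripts to look and compute and a shell command to move; the robot and the scene stay as the last step left them, time stands still between calls to the robot, and variables do not carry over. Pictures are saved under pics/ and viewed, at most 10 in all, crops included, and the job is handed in when it is done.

```bash
mkdir -p pics; ls
python3 - <<'E'
from plant import r,optics
import cv2,pickle
s=r.get_state();print({k:s[k] for k in('time_s','tcp_pos','eef_rot','gripper_width','contact_force')},r.pinch_z)
d={}
for n in('scene','side','wrist'):
    c=optics.capture(n);d[n]=c;cv2.imwrite(f'pics/{n}0.png',c['img']);print(n,{k:v for k,v in c.items() if k!='img'})
d['state']=s
pickle.dump(d,open('first.pkl','wb'))
E
```

```text
pics
{'time_s': 0.0, 'tcp_pos': array([ 6.74520862e-01, -2.57264727e-05,  2.25662497e-01]), 'eef_rot': array([ 1.79908784e+02, -7.13199031e-03, -9.00057903e+01]), 'gripper_width': 0.08746839901162687, 'contact_force': array([-0.82905402,  0.32775767,  0.6732236 ])} 0.0188
scene {'fovy': 55.27350753970413, 'cx': 322.27142196094013, 'cy': 201.134105673147, 'eye': array([ 0.17697182, -0.27261551,  0.77320745]), 'rotation': array([ 40.48773172,  -0.08141757, -40.04954351])}
side {'fovy': 44.328399861037, 'cx': 325.93155071372297, 'cy': 194.39928085630686, 'eye': array([0.61581687, 0.85772174, 0.76745034]), 'rotation': array([ 47.30867291,   1.05812004, 172.5071214 ])}
wrist {'fovy': 65.70646984690485, 'cx': 316.2403095472641, 'cy': 199.44241776019894, 'hand_eye': array([[ 2.11274831e-03,  9.53710691e-01,  3.00718231e-01,
         8.16415920e-02],
       [ 9.99997337e-01, -2.29423211e-03,  2.50370624e-04,
         3.43921801e-04],
       [ 9.28698562e-04,  3.00716901e-01, -9.53712998e-01,
        -1.58411077e-01],
       [ 0.00000000e+00,  0.00000000e+00,  0.00000000e+00,
         1.00000000e+00]])}
```

View pics/scene0.png

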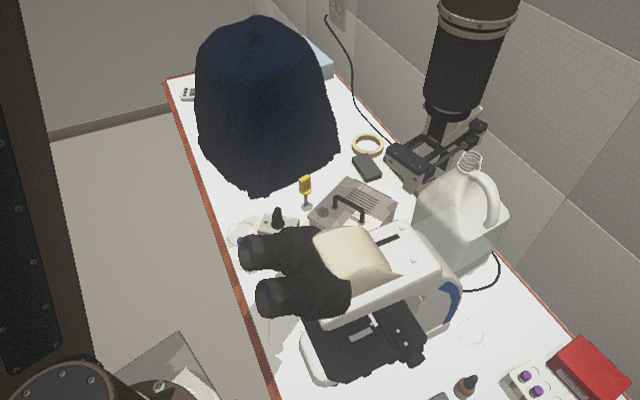

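View pics/wrist0.png

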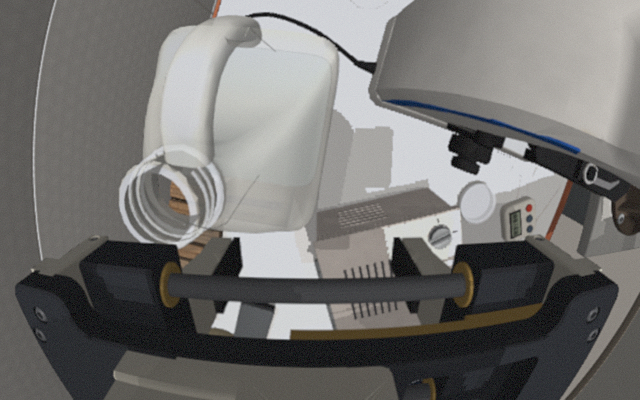

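View side.

View pics/side0.png

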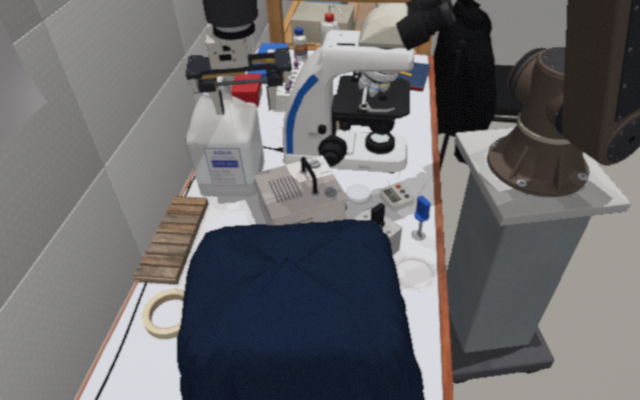

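```bash
cat > h.py <<'E'
import numpy as np,cv2
from scipy.spatial.transform import Rotation as Ro
def R(e): return Ro.from_euler('xyz',e,degrees=True).as_matrix()
def ray(c,u,v,s=None):
    f=200/np.tan(np.radians(c['fovy']/2)); x,y=(u-c['cx'])/f,(v-c['cy'])/f
    if 'eye' in c:
        d=R(c['rotation'])@np.array([x,-y,-1]); o=np.array(c['eye'])
    else:
        a=np.hypot(x,y); k=np.sin(a)/a if a>1e-9 else 1
        d=np.array([x*k,-y*k,-np.cos(a)]); H=c['hand_eye']; T=R(s['eef_rot'])
        d=T@H[:3,:3]@d; o=np.array(s['tcp_pos'])+T@H[:3,3]
    return o,d/np.linalg.norm(d)
def plane(c,u,v,z,s=None):
    o,d=ray(c,u,v,s); return o+d*(z-o[2])/d[2]
def tri(*rs):
    A=sum(np.eye(3)-np.outer(d,d) for o,d in rs); b=sum((np.eye(3)-np.outer(d,d))@o for o,d in rs)
    p=np.linalg.solve(A,b); return p,[np.linalg.norm(np.cross(p-o,d)) for o,d in rs]
def proj(c,P,s=None):
    f=200/np.tan(np.radians(c['fovy']/2))
    if 'eye' in c:
        q=R(c['rotation']).T@(np.array(P)-c['eye']); return c['cx']-f*q[0]/q[2],c['cy']+f*q[1]/q[2]
    T=R(s['eef_rot']);H=c['hand_eye']; q=H[:3,:3].T@(T.T@(np.array(P)-s['tcp_pos'])-H[:3,3])
    n=np.hypot(q[0],q[1]);a=np.arctan2(n,-q[2]); return c['cx']+f*a*q[0]/n,c['cy']-f*a*q[1]/n
E
python3 - <<'E'
import pickle,cv2,numpy as np
d=pickle.load(open('first.pkl','rb'))
a=cv2.resize(d['scene']['img'][165:265,225:400],None,fx=4.5,fy=4.5,interpolation=2)[:,:800]
b=cv2.resize(d['side']['img'][150:290,240:450],None,fx=3.8,fy=3.8,interpolation=2)
print(a.shape,b.shape)
cv2.imwrite('pics/ca.png',cv2.resize(d['side']['img'][145:275,245:445],None,fx=4,fy=4,interpolation=2))
cv2.imwrite('pics/cb.png',a)
E
```

```text
(450, 788, 3) (532, 798, 3)
```

View pics/ca.png

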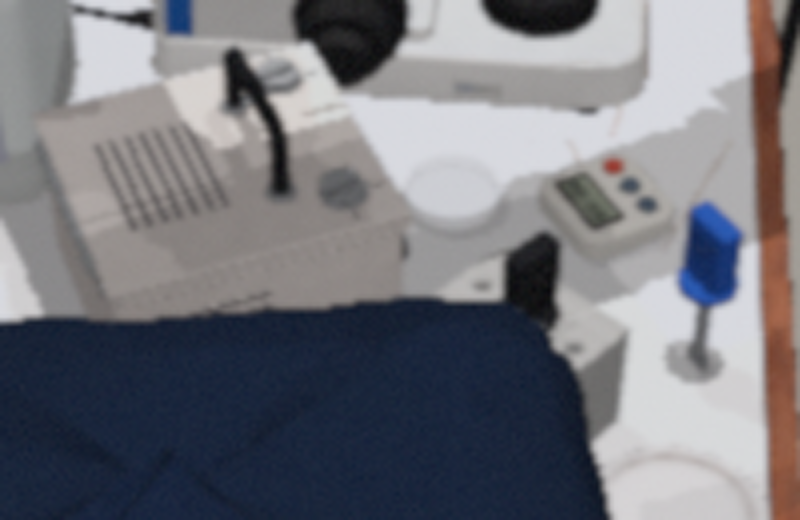

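View pics/cb.png

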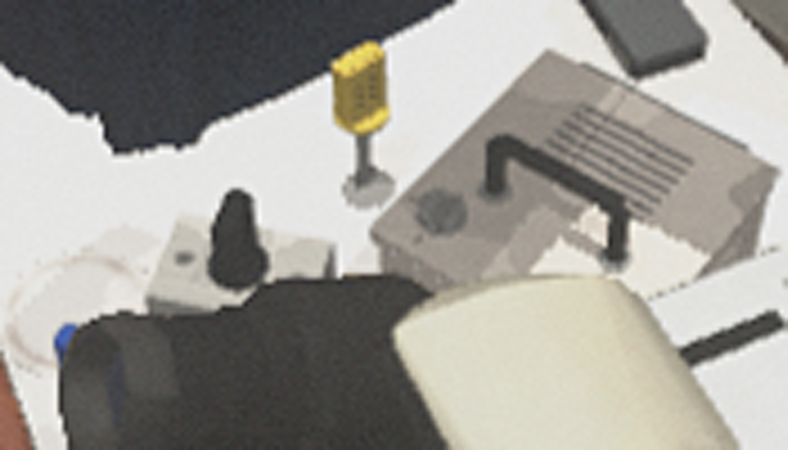

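Run:
```python
import pickle
from h import *
d=pickle.load(open('first.pkl','rb'));S=d['side'];C=d['scene'];W=d['wrist'];st=d['state']
sd=lambda x,y:ray(S,245+x/4,145+y/4)
sc=lambda x,y:ray(C,225+x/4.5,165+y/4.5)
pz=lambda rr,z:rr[0]+rr[1]*(z-rr[0][2])/rr[1][2]
np.set_printoptions(precision=4,suppress=True)
print('holes side',pz(sd(483,285),.068),pz(sd(575,348),.068),'mid',pz(sd(529,316.5),.068),'scene hole',pz(sc(185,257),.068))
print('drv top',tri(sd(535,243),sc(238,195)))
print('screwL',pz(sd(343,187),.112),pz(sc(441,212),.112),tri(sd(343,187),sc(441,212)))
print('screwR',pz(sd(280,74),.112))
print('bar ends', tri(sd(235,58),sc(622,200)),tri(sd(277,190),sc(495,190)))
print('lid corners side',pz(sd(408,214),.104),pz(sd(108,303),.102),pz(sd(40,123),.104), 'scene',pz(sc(548,52),.104),pz(sc(775,172),.104),pz(sc(372,232),.104))
print('petri',pz(sd(455,190),.014),'timer',pz(sd(608,205),.02))
```

```text
holes side [0.4594 0.1801 0.068 ] [0.4236 0.2288 0.068 ] mid [0.4412 0.2048 0.068 ] scene hole [0.4242 0.2223 0.068 ]
drv top (array([0.4446, 0.203 , 0.1184]), [np.float64(0.004015282689665585), np.float64(0.004015282689665511)])
screwL [0.5247 0.1453 0.112 ] [0.5215 0.1333 0.112 ] (array([0.5243, 0.1376, 0.1052]), [np.float64(0.0006676793187638734), np.float64(0.0006676793187639213)])
screwR [0.5454 0.0525 0.112 ]
bar ends (array([0.5732, 0.0671, 0.1399]), [np.float64(0.0041185919150232946), np.float64(0.004118591915023406)]) (array([0.5565, 0.1324, 0.1027]), [np.float64(3.485627762960432e-05), np.float64(3.485627762940511e-05)])
lid corners side [0.4946 0.161  0.104 ] [0.6446 0.1984 0.102 ] [0.6731 0.0638 0.104 ] scene [0.6418 0.186  0.104 ] [0.673  0.0488 0.104 ] [0.4913 0.1504 0.104 ]
petri [0.4486 0.0509 0.014 ] timer [0.368  0.0823 0.02  ]
```

Run:
```python
import pickle
from h import *
d=pickle.load(open('first.pkl','rb'));S=d['side'];C=d['scene'];W=d['wrist'];st=d['state']
np.set_printoptions(precision=3,suppress=True)
for p in[(200,150),(255,193),(285,185),(335,145)]: print('cover base',plane(C,*p,0)[:2],plane(C,*p,.05)[:2])
for p in[(195,235),(385,225),(410,380),(205,225)]: print('cover top side',plane(S,*p,.3)[:2],plane(S,*p,.37)[:2])
print('eyepieces z=.33',[plane(C,*p,.33)[:2] for p in[(245,250),(262,295),(300,240),(345,300)]])
print('mic side: ', [plane(S,*p,.0)[:2] for p in[(405,165),(290,165)]],[plane(S,*p,.38)[:2] for p in [(330,50),(408,55),(400,25),(430,45)]])
```

```text
cover base [0.451 0.622] [0.433 0.565]
cover base [0.482 0.371] [0.462 0.33 ]
cover base [0.561 0.343] [0.537 0.303]
cover base [0.777 0.379] [0.738 0.337]
cover top side [0.736 0.406] [0.718 0.473]
cover top side [0.489 0.424] [0.508 0.489]
cover top side [0.511 0.636] [0.527 0.669]
cover top side [0.724 0.389] [0.708 0.459]
eyepieces z=.33 [array([0.283, 0.017]), array([ 0.263, -0.054]), array([ 0.351, -0.018]), array([ 0.338, -0.126])]
mic side:  [array([ 0.316, -0.045]), array([ 0.595, -0.089])] [array([0.514, 0.081]), array([0.388, 0.12 ]), array([0.373, 0.003]), array([0.341, 0.091])]
```

The black paddle driver stands in the block (side px 377,215). The blue one (422,210) and the yellow one (scene px 305,190) are the wrong colour, so black is the one meant. The crops confirm this. Moving above it for a close wrist look.

```bash
python3 -m crank '[{"xyz":[-1.5,0.7,-0.8],"delta_rot":[0,0,0],"claw":0},{"xyz":[-3,2,-0.8],"delta_rot":[0,0,0],"claw":0},{"xyz":[-4.5,3.6,-0.8],"delta_rot":[0,0,0],"claw":0},{"xyz":[-5.7,5.2,-0.8],"delta_rot":[0,0,0],"claw":0},{"xyz":[-6.5,6.8,-0.8],"delta_rot":[0,0,0],"claw":0},{"xyz":[-6.8,7.8,-0.8],"delta_rot":[0,0,0],"claw":0},{"xyz":[-6.8,7.8,-0.8],"delta_rot":[0,0,0],"claw":0},{"xyz":[-6.8,7.8,-0.8],"delta_rot":[0,0,0],"claw":0}]'
python3 - <<'E'
from plant import r,optics
import cv2,pickle
s=r.get_state();c=optics.capture('wrist');pickle.dump((s,c),open('w1.pkl','wb'));print(s['tcp_pos'],s['eef_rot'])
cv2.imwrite('pics/w1.png',cv2.resize(c['img'],(800,500),interpolation=cv2.INTER_CUBIC))
E
```

```text
time_s: 1.15
tcp_pos: [0.4412, 0.2041, 0.2507]
eef_rot: [-180.0, 0.0, -90.0]
contact_force: [0.6, -1.0, 0.1]
gripper_width: 0.0876
gripper_force: 0.0
[0.44123966 0.20408783 0.25072061] [-1.79977922e+02  1.13552427e-02 -8.99696185e+01]
```

View pics/w1.png

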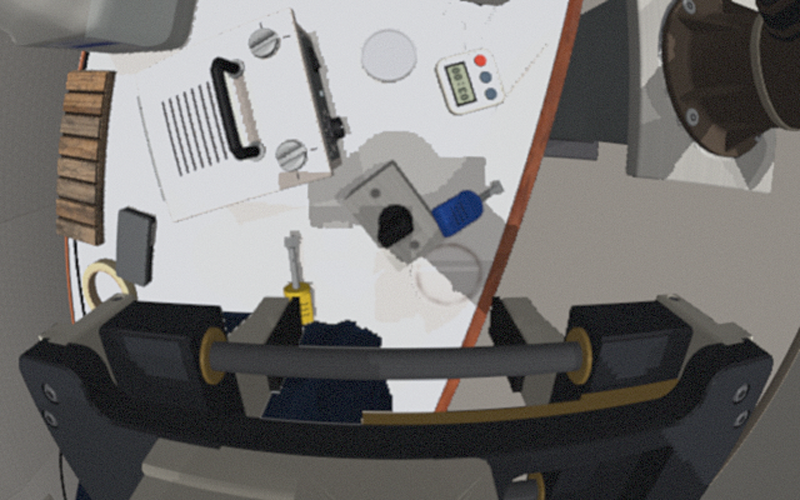

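Run:
```python
import cv2,pickle
s,c=pickle.load(open('w1.pkl','rb'))
cv2.imwrite('pics/w1c.png',cv2.resize(c['img'][10:220,160:360],None,fx=2.8,fy=2.8,interpolation=cv2.INTER_CUBIC))
```

```text
(no output)
```

View pics/w1c.png

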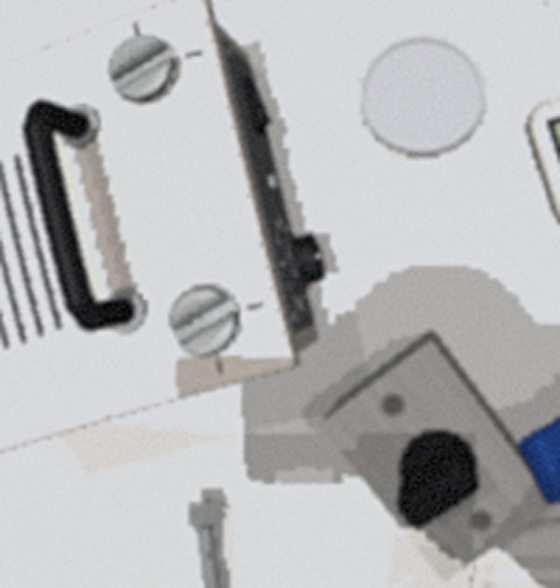

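Run:
```python
import pickle
from h import *
np.set_printoptions(precision=4,suppress=True,linewidth=250)
s,c=pickle.load(open('w1.pkl','rb'))
P=lambda x,y,z:plane(c,160+x/2.8-.3,10+y/2.8-.3,z,s)
h0,h1=P(392,404,.068),P(481,520,.068);print('hole',h0,h1,(h0+h1)/2,np.degrees(np.arctan2(*(h1-h0)[1::-1])))
print('paddle lower edge',P(418,525,.115),P(477,492,.115))
g=c['img'].max(2);print(g[160:202,300:334])
L,Rr=P(206,321,.112),P(144,69,.112);print('screws',L,Rr,np.linalg.norm(L-Rr),np.degrees(np.arctan2(*(L-Rr)[1::-1]))-90)
for a,b in[((177,337),(236,303)),((112,82),(175,53))]:
  q=P(*a,.112)-P(*b,.112);print('slot',np.degrees(np.arctan2(q[1],q[0]))%180)
b0,b1=P(40,112,.144),P(90,312,.144);print('bar',b0,b1,np.linalg.norm(b1-b0))
```

```text
hole [0.4596 0.1771 0.068 ] [0.4235 0.2251 0.068 ] [0.4415 0.2011 0.068 ] 126.89634962704318
paddle lower edge [0.4482 0.2129 0.115 ] [0.4275 0.2007 0.115 ]
[[139 139 144 ... 141 141 142]
 [137 144 144 ... 141 142 140]
 [141 142 142 ... 144 141 144]
 ...
 [219 220 217 ... 115 114 121]
 [217 216 218 ... 133 131 134]
 [216 216 215 ... 141 138 138]]
screws [0.5221 0.1397 0.112 ] [0.544  0.0475 0.112 ] 0.09469903561931795 13.403976249959598
slot 26.851641066780566
slot 19.095485508029217
bar [0.5692 0.0654 0.144 ] [0.5525 0.1329 0.144 ] 0.06955390650945793
```

Run:
```python
import pickle
from h import *
np.set_printoptions(precision=3,suppress=True)
d=pickle.load(open('first.pkl','rb'));S=d['side'];C=d['scene']
s,c=pickle.load(open('w1.pkl','rb'))
print(tri(ray(S,330,50),ray(C,420,222)),tri(ray(S,412,52),ray(C,313,235)))
for z in(.2,.25,.3,.35):print(z,[plane(c,*p,z,s)[:2] for p in[(152,32),(140,38),(100,40)]])
```

```text
(array([ 0.505, -0.093,  0.304]), [np.float64(0.01620372573931777), np.float64(0.01620372573931782)]) (array([ 0.357, -0.014,  0.322]), [np.float64(0.0174017337712027), np.float64(0.01740173377120274)])
0.2 [array([0.561, 0.061]), array([0.572, 0.064]), array([0.612, 0.057])]
0.25 [array([0.532, 0.075]), array([0.54 , 0.078]), array([0.571, 0.073])]
0.3 [array([0.504, 0.09 ]), array([0.509, 0.092]), array([0.53 , 0.088])]
0.35 [array([0.475, 0.105]), array([0.478, 0.106]), array([0.489, 0.104])]
```

Run:
```python
import pickle
from h import *
np.set_printoptions(precision=3,suppress=True)
d=pickle.load(open('first.pkl','rb'));S=d['side'];C=d['scene']
s,c=pickle.load(open('w1.pkl','rb'))
print('blue',tri(ray(S,422,208),ray(c,368,170,s)),'base',tri(ray(S,419,235),ray(c,395,150,s)))
print('yel',tri(ray(C,305,185),ray(c,240,242,s)),tri(ray(C,307,207),ray(c,234,192,s)))
print(r if 0 else s['joints'])
```

```text
blue (array([0.368, 0.194, 0.089]), [np.float64(0.017492197142105703), np.float64(0.01749219714210567)]) base (array([ 0.338,  0.181, -0.004]), [np.float64(0.004407060352097492), np.float64(0.00440706035209752)])
yel (array([0.545, 0.263, 0.082]), [np.float64(0.0209574464932449), np.float64(0.02095744649324484)]) (array([0.556, 0.239, 0.005]), [np.float64(0.00046187505326280735), np.float64(0.0004618750532626896)])
[ 48.066   1.505 -20.201   0.009 -68.271 -48.039]
```

```bash
python3 -m crank '[{"xyz":[0.05,0,0],"delta_rot":[0,0,10],"claw":0},{"xyz":[0.05,0,0],"delta_rot":[0,0,20],"claw":0},{"xyz":[0.05,0,0],"delta_rot":[0,0,30],"claw":0},{"xyz":[0.05,0,0],"delta_rot":[0,0,40],"claw":0},{"xyz":[0.05,0,1],"delta_rot":[0,0,50],"claw":0},{"xyz":[0.05,0,2],"delta_rot":[0,0,57],"claw":0},{"xyz":[0.05,0,3],"delta_rot":[0,0,57],"claw":0.3},{"xyz":[0.05,0,4],"delta_rot":[0,0,57],"claw":0.3},{"xyz":[0.05,0,5],"delta_rot":[0,0,57],"claw":0.3},{"xyz":[0.05,0,5.6],"delta_rot":[0,0,57],"claw":0.3},{"xyz":[0.05,0,5.8],"delta_rot":[0,0,57],"claw":0.5},{"xyz":[0.05,0,5.8],"delta_rot":[0,0,57],"claw":0.7},{"xyz":[0.05,0,5.8],"delta_rot":[0,0,57],"claw":1},{"xyz":[0.05,0,5.8],"delta_rot":[0,0,57],"claw":1},{"xyz":[0.05,0,5.8],"delta_rot":[0,0,57],"claw":1},{"xyz":[0.05,0,5.8],"delta_rot":[0,0,57],"claw":1}]' 40
python3 - <<'E'
from plant import r
s=r.get_state();print(s['tcp_pos'],s['eef_rot'],s['moment'],s['gripper_force'])
E
```

```text
time_s: 3.2
tcp_pos: [0.4411, 0.2027, 0.077]
eef_rot: [180.0, 0.0, -147.0]
contact_force: [-1.1, 0.6, 3.1]
gripper_width: 0.0139
gripper_force: 40.0
[0.44109058 0.20269459 0.07697671] [ 1.79992487e+02  3.97175899e-02 -1.46986162e+02] [-0.05186064  0.28738385 -0.01652061] 40.000483989715576
```

```bash
python3 -m crank '[{"xyz":[0,0,-0.5],"delta_rot":[0,0,0],"claw":1},{"xyz":[0,0,-1.5],"delta_rot":[0,0,0],"claw":1},{"xyz":[0,0,-3],"delta_rot":[0,0,0],"claw":1},{"xyz":[0,0,-4.5],"delta_rot":[0,0,0],"claw":1},{"xyz":[-0.2,-0.6,-5],"delta_rot":[0,0,3],"claw":1},{"xyz":[-0.6,-1.6,-5],"delta_rot":[0,0,6],"claw":1},{"xyz":[-0.9,-2.6,-5],"delta_rot":[0,0,6],"claw":1},{"xyz":[-1.12,-3.23,-5],"delta_rot":[0,0,6],"claw":1},{"xyz":[-1.12,-3.23,-5],"delta_rot":[0,0,6],"claw":1},{"xyz":[-1.12,-3.23,-5],"delta_rot":[0,0,6],"claw":1}]'
python3 - <<'E'
from plant import r,optics
import cv2,pickle
s=r.get_state();c=optics.capture('wrist');pickle.dump((s,c),open('w2.pkl','wb'));print(s['tcp_pos'],s['eef_rot'])
cv2.imwrite('pics/w2.png',cv2.resize(c['img'][130:290,215:425],None,fx=3.7,fy=3.7,interpolation=cv2.INTER_CUBIC))
E
```

```text
time_s: 4.45
tcp_pos: [0.5215, 0.1396, 0.2263]
eef_rot: [180.0, -0.0, -153.0]
contact_force: [-0.0, 0.6, -0.7]
gripper_width: 0.0139
gripper_force: 40.0
[0.52147506 0.13957417 0.22634288] [ 1.79990251e+02 -2.89536135e-02 -1.53014091e+02]
```

View pics/w2.png

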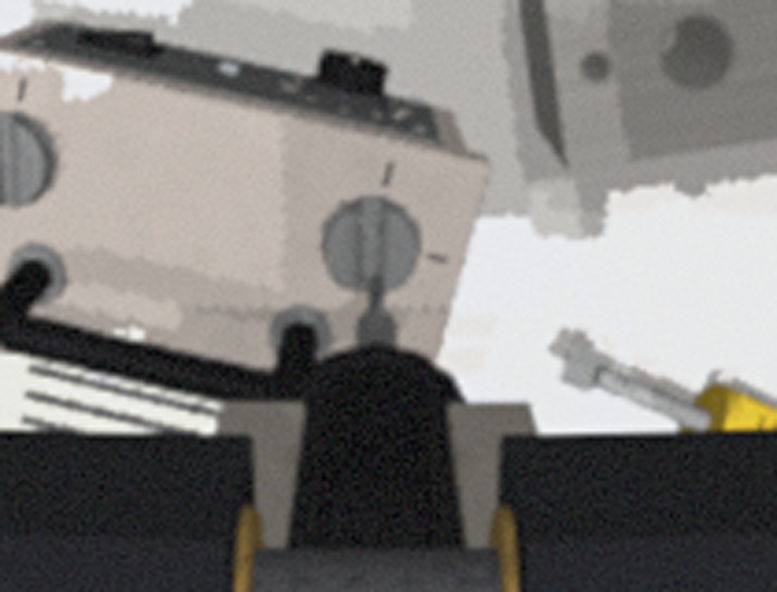

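Run:
```python
import pickle
from h import *
np.set_printoptions(precision=4,suppress=True,linewidth=200)
s,c=pickle.load(open('w2.pkl','rb'));T=R(s['eef_rot'])
P=lambda x,y,z:plane(c,215+x/3.7-.35,130+y/3.7-.35,z,s)
print('L',P(371,243,.112),'R?',P(6,160,.112),'hole',P(697,52,.068))
q=P(368,200,.110)-P(372,265,.110);print('slot',np.degrees(np.arctan2(q[1],q[0]))%180)
tc=lambda p:((proj(c,s['tcp_pos']+T@np.array(p),s)-np.array([215,130])+.35)*3.7)
for x in(-.007,0,.007):print(x,tc([x,0,.069]),tc([x,.0015,.0655]),tc([x,0,.045]))
print('guard front',tc([.016,0,.009]),tc([.016,0,.004]))
g=c['img'].astype(int).max(2);print(g[194:224,306:328])
```

```text
L [0.522  0.1389 0.112 ] R? [0.5444 0.0469 0.112 ] hole [0.4411 0.2014 0.068 ]
slot 30.40407290930085
-0.007 [374.1711 334.8197] [381.2807 340.9013] [373.9481 379.9794]
0 [374.2246 303.9181] [381.4054 309.6391] [374.0032 346.4691]
0.007 [374.2799 272.4036] [381.5297 277.7395] [374.0607 312.1498]
guard front [373.7157 337.7006] [373.6446 349.6897]
[[122 121 121 115 109 103 101 104 118 122 115 110 104 110 120 121 122 122 124 124 113 111]
 [121 116 116 114 113  98 101 113 119 123 119 113 103 109 118 120 121 123 127 121 123 112]
 [119 120 120 116 110 104 100 112 121 123 118 107 103 110 114 121 118 121 125 125 117 115]
 [121 118 117 115 106 101 101 111 120 119 112 103 104 112 118 125 118 120 120 122 121 118]
 [122 120 118 119 106 104  99 111 116 117 112 101 102 110 123 122 121 123 124 123 122 127]
 [121 116 115 117 111  94  98 106 116 118 115 107 106 110 118 124 124 119 126 122 121 130]
 [122 117 119 117 112 100  98 115 120 116 114 108 103 111 121 123 118 122 123 120 114 137]
 [122 121 117 113 111  98 101 111 119 121 112 101 104 111 118 120 124 124 120 118 118 146]
 [121 121 118 115 113 1
[... 1279 characters left out ...]
8  81  81  88  85  88  81  79  85 119 147 157 158 168 170 169]
 [151 148 153 150 144 118  77  78  79  80  82  89  87  81  86 107 134 154 163 167 176 170]
 [150 150 147 147 135 111  86  74  83  88  87  87  77  82  82  92 125 156 166 169 171 169]
 [150 150 150 149 137 105  79  79  73  85  79  79  80  80  82 100 135 160 175 167 172 173]
 [147 151 150 150 142 102  83  76  80  76  80  79  77  79  80  98 136 170 172 172 171 166]
 [148 152 151 152 142 108  80  78  75  79  75  79  79  82  84  97 138 165 171 171 163 166]
 [157 160 164 156 139 112  80  74  74  63  54  59  61  72  80  99 136 168 171 169 170 172]
 [162 156 148 131 111  86  62  57  50  37  45  44  47  52  53  78 109 142 151 162 164 168]]
```

```bash
python3 -m crank '[{"xyz":[0,-0.04,0.6],"delta_rot":[0,0,0],"claw":1},{"xyz":[0,-0.04,1.2],"delta_rot":[0,0,0],"claw":1},{"xyz":[0,-0.04,1.4],"delta_rot":[0,0,0],"claw":1},{"xyz":[0,-0.04,1.55],"delta_rot":[0,0,0],"claw":1},{"xyz":[0,-0.04,1.65],"delta_rot":[0,0,0],"claw":1},{"xyz":[0,-0.04,1.7],"delta_rot":[0,0,0],"claw":1},{"xyz":[0,-0.04,1.7],"delta_rot":[0,0,0],"claw":1}]' 55
python3 -c "
from plant import r
s=r.get_state();print(s['tcp_pos'],s['contact_force'],s['moment'])"
```

```text
time_s: 5.38
tcp_pos: [0.5225, 0.1385, 0.1757]
eef_rot: [180.0, 0.0, -153.0]
contact_force: [-0.3, 0.2, 0.5]
gripper_width: 0.014
gripper_force: 55.0
[0.52254974 0.13849947 0.17571312] [-0.34990888  0.18769215  0.45862248] [-0.00307896 -0.10509077  0.03479337]
```

```bash
python3 -m crank '[{"xyz":[0,0,0.02],"delta_rot":[0,0,-5],"claw":1},{"xyz":[0,0,0.02],"delta_rot":[0,0,-12],"claw":1},{"xyz":[0,0,0.02],"delta_rot":[0,0,-20],"claw":1},{"xyz":[0,0,0.02],"delta_rot":[0,0,-28],"claw":1},{"xyz":[0,0,0.02],"delta_rot":[0,0,-36],"claw":1},{"xyz":[0,0,0.02],"delta_rot":[0,0,-44],"claw":1},{"xyz":[0,0,0.02],"delta_rot":[0,0,-52],"claw":1},{"xyz":[0,0,0.02],"delta_rot":[0,0,-60],"claw":1},{"xyz":[0,0,0.02],"delta_rot":[0,0,-67],"claw":1},{"xyz":[0,0,0.02],"delta_rot":[0,0,-74],"claw":1},{"xyz":[0,0,0.02],"delta_rot":[0,0,-78],"claw":1},{"xyz":[0,0,0.02],"delta_rot":[0,0,-80],"claw":1},{"xyz":[0,0,0.02],"delta_rot":[0,0,-80],"claw":1}]'
python3 -c "
from plant import r
s=r.get_state();print(s['tcp_pos'],s['contact_force'],s['moment'],s['joints'])"
```

```text
time_s: 7.0
tcp_pos: [0.5237, 0.1384, 0.1756]
eef_rot: [-179.9, -0.0, -73.0]
contact_force: [4.0, -2.6, -2.7]
gripper_width: 0.0137
gripper_force: 55.0
[0.52368047 0.13835487 0.1756236 ] [ 3.99621314 -2.55761082 -2.66895931] [-1.1670696  -2.00407527 -0.04214547] [ 35.59262978  10.26996644 -20.52445991   0.08568057 -59.09520402
 -18.6301632 ]
```

```bash
python3 -m crank '[{"xyz":[0,0,0],"delta_rot":[0,0,3],"claw":1},{"xyz":[0,0,-0.6],"delta_rot":[0,0,3],"claw":1},{"xyz":[0,0,-1.7],"delta_rot":[0,0,3],"claw":1},{"xyz":[0,0,-1.7],"delta_rot":[0,0,13],"claw":1},{"xyz":[0.4,0,-1.7],"delta_rot":[0,0,23],"claw":1},{"xyz":[0.8,0.05,-1.7],"delta_rot":[0,0,33],"claw":1},{"xyz":[1.2,0.1,-1.7],"delta_rot":[0,0,43],"claw":1},{"xyz":[1.6,0.1,-1.7],"delta_rot":[0,0,53],"claw":1},{"xyz":[2.1,0.15,-1.7],"delta_rot":[0,0,63],"claw":1},{"xyz":[2.5,0.2,-1.7],"delta_rot":[0,0,73],"claw":1},{"xyz":[2.9,0.2,-1.7],"delta_rot":[0,0,82],"claw":1},{"xyz":[3.19,0.2,-1.7],"delta_rot":[0,0,88],"claw":1},{"xyz":[3.19,0.2,-1.7],"delta_rot":[0,0,88],"claw":1},{"xyz":[3.19,0.2,-1.7],"delta_rot":[0,0,88],"claw":1}]'
python3 - <<'E'
from plant import r,optics
import cv2,pickle
s=r.get_state();c=optics.capture('wrist');pickle.dump((s,c),open('w3.pkl','wb'));print(s['tcp_pos'],s['eef_rot'],s['contact_force'],s['moment'])
cv2.imwrite('pics/w3.png',cv2.resize(c['img'][130:290,215:425],None,fx=3.7,fy=3.7,interpolation=cv2.INTER_CUBIC))
E
```

```text
time_s: 8.75
tcp_pos: [0.5446, 0.0454, 0.226]
eef_rot: [180.0, -0.0, -160.9]
contact_force: [-0.2, 0.4, -0.4]
gripper_width: 0.0133
gripper_force: 55.0
[0.54459709 0.04540387 0.2259936 ] [ 1.79988539e+02 -1.42682301e-03 -1.60886231e+02] [-0.1946782   0.37195689 -0.44004982] [-0.01148402 -0.10311063  0.01596322]
```

View pics/w3.png

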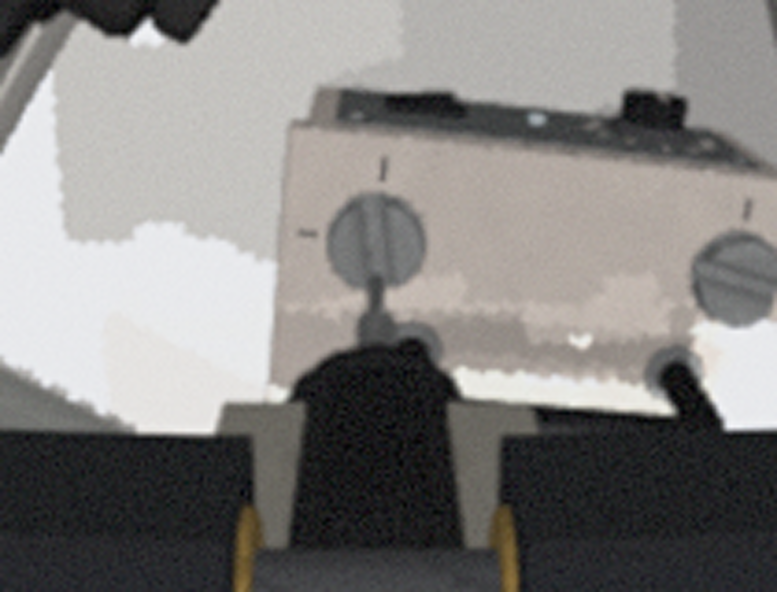

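Run:
```python
import pickle
from h import *
np.set_printoptions(precision=4,suppress=True,linewidth=220)
s,c=pickle.load(open('w3.pkl','rb'));T=R(s['eef_rot'])
P=lambda x,y,z:plane(c,215+x/3.7-.35,130+y/3.7-.35,z,s)
print('R',P(376,242,.112),'L',P(738,279,.112))
g=c['img'].astype(int).max(2)
print(g[184:214,306:328])
q=P(695,272,.112)-P(775,292,.112);print('L slot',np.degrees(np.arctan2(q[1],q[0]))%180-13.4)
q=P(367,200,.112)-P(377,262,.112);print('R slot?',np.degrees(np.arctan2(q[1],q[0]))%180)
```

```text
R [0.5444 0.0457 0.112 ] L [0.5227 0.1377 0.112 ]
[[180 177 152 127 104 105 104 112 122 119 115 111 101  92  93  89  98 118 135 151 163 174]
 [176 160 127  98  92  95 100 120 119 122 116 108 106  92  96  98  96 105 115 134 154 176]
 [150 130 107  87  95  99 100 116 125 124 115 114 100 107 113 113 109 101 110 123 140 164]
 [124 109 100 102 106 104 102 107 116 123 116 112  97 105 118 126 127 119 107 114 120 143]
 [115 101 114 114 108 105  96 104 113 121 116 113 102 101 115 126 130 124 118 109 106 118]
 [102 113 122 117 113 105  97 104 117 123 123 120 100 102 115 120 128 126 124 118 107 102]
 [109 116 122 115 112 104 101  98 116 122 125 120 105 106 113 124 127 126 122 120 111 102]
 [114 121 123 122 112 104 106 102 115 128 126 118 104 103 112 117 124 120 126 124 120 108]
 [119 121 126 114 111 109 101 105 119 123 126 119 111 102 107 119 119 125 121 127 125 114]
 [122 122 122 116 115 110 102 106 112 122 123 121 107 106 109 119 119 120 124 123 121 120]
 [123 120 119 117 119 112 103 105 114 125 119 115 114 103 111 117 120 123 122 123 128 123]
 [121 124 120 118 117 112 103 106 114 124 119 117
[... 1032 characters left out ...]
0 189 199]
 [181 176 161 148 132 125 123 111  94  76  75  70  92 125 140 141 145 167 181 192 197 195]
 [184 180 179 170 157 159 158 137 104  82  68  77  98 154 177 177 180 192 197 194 199 195]
 [182 183 186 182 182 184 185 161 120  86  69  76 118 172 196 195 193 199 196 195 196 196]
 [185 195 194 198 197 198 195 170 130  85  73  78 121 175 199 197 197 194 195 194 200 195]
 [193 199 198 197 199 192 190 170 130  86  67  81 126 177 196 197 194 196 195 193 196 194]
 [198 191 196 191 192 190 179 165 125  85  73  88 121 171 194 196 195 198 192 199 193 196]
 [192 185 182 185 186 187 171 146 116  80  78  90 120 149 174 182 187 193 185 183 181 178]]
L slot 82.05331649035571
R slot? 27.984645488441686
```

```bash
python3 -m crank '[{"xyz":[0,0,0.6],"delta_rot":[0,0,-4.4],"claw":1},{"xyz":[0,0,1.2],"delta_rot":[0,0,-4.4],"claw":1},{"xyz":[0,0,1.4],"delta_rot":[0,0,-4.4],"claw":1},{"xyz":[0,0,1.55],"delta_rot":[0,0,-4.4],"claw":1},{"xyz":[0,0,1.65],"delta_rot":[0,0,-4.4],"claw":1},{"xyz":[0,0,1.69],"delta_rot":[0,0,-4.4],"claw":1},{"xyz":[0,0,1.69],"delta_rot":[0,0,-4.4],"claw":1}]'
python3 -c "
from plant import r
s=r.get_state();print(s['tcp_pos'],s['contact_force'],s['moment'])"
```

```text
time_s: 9.68
tcp_pos: [0.5448, 0.0452, 0.1755]
eef_rot: [-180.0, 0.0, -156.6]
contact_force: [0.5, -0.6, -1.0]
gripper_width: 0.0136
gripper_force: 55.0
[0.54482992 0.04519605 0.17550345] [ 0.47580082 -0.63884808 -1.01639609] [-0.03910278 -0.05081203 -0.02643546]
```

```bash
python3 -m crank '[{"xyz":[0,0,0],"delta_rot":[0,0,-5],"claw":1},{"xyz":[0,0,0],"delta_rot":[0,0,-12],"claw":1},{"xyz":[0,0,0],"delta_rot":[0,0,-20],"claw":1},{"xyz":[0,0,0],"delta_rot":[0,0,-28],"claw":1},{"xyz":[0,0,0],"delta_rot":[0,0,-36],"claw":1},{"xyz":[0,0,0],"delta_rot":[0,0,-44],"claw":1},{"xyz":[0,0,0],"delta_rot":[0,0,-52],"claw":1},{"xyz":[0,0,0],"delta_rot":[0,0,-60],"claw":1}]'
python3 -c "
from plant import r
s=r.get_state();print(s['tcp_pos'],s['contact_force'],s['moment'])"
```

```text
time_s: 10.68
tcp_pos: [0.5454, 0.0449, 0.1757]
eef_rot: [-179.9, -0.0, -96.3]
contact_force: [2.4, -2.4, -1.9]
gripper_width: 0.0135
gripper_force: 55.0
[0.54544418 0.04488321 0.17568937] [ 2.426627   -2.42219497 -1.89258935] [-0.97649229 -1.18398669 -0.06293987]
```

```bash
python3 -m crank '[{"xyz":[0,0,0],"delta_rot":[0,0,-7],"claw":1},{"xyz":[0,0,0],"delta_rot":[0,0,-14],"claw":1},{"xyz":[0,0,0],"delta_rot":[0,0,-20],"claw":1},{"xyz":[0,0,0],"delta_rot":[0,0,-23],"claw":1},{"xyz":[0,0,0],"delta_rot":[0,0,-24],"claw":1},{"xyz":[0,0,0],"delta_rot":[0,0,-24],"claw":1},{"xyz":[0,0,0],"delta_rot":[0,0,-21],"claw":1},{"xyz":[0,0,-0.6],"delta_rot":[0,0,-21],"claw":1},{"xyz":[0,0,-1.7],"delta_rot":[0,0,-21],"claw":1},{"xyz":[0,0,-1.7],"delta_rot":[0,0,-21],"claw":1}]'
python3 - <<'E'
from plant import r,optics
import cv2,pickle
s=r.get_state();c=optics.capture('wrist');pickle.dump((s,c),open('w4.pkl','wb'));print(s['tcp_pos'],s['eef_rot'],s['contact_force'],s['joints'])
E
```

```text
time_s: 11.92
tcp_pos: [0.5456, 0.0457, 0.2288]
eef_rot: [-179.8, 0.0, -75.6]
contact_force: [0.1, 0.5, -1.9]
gripper_width: 0.0138
gripper_force: 55.0
[0.54561881 0.04568311 0.22876803] [-1.79783419e+02  3.53869032e-02 -7.56355891e+01] [ 0.10482628  0.53072683 -1.9016606 ] [ 2.52964884e+01  8.34015014e+00 -1.54826908e+01  6.93020159e-03
 -6.59577976e+01 -1.09349556e+01]
```

```bash
python3 -m crank '[{"xyz":[-0.2,0.3,-0.3],"delta_rot":[0,0,5],"claw":1},{"xyz":[-0.8,0.7,-0.3],"delta_rot":[0,0,14],"claw":1},{"xyz":[-1.7,1.1,-0.3],"delta_rot":[0,0,24],"claw":1},{"xyz":[-2.7,1.5,-0.3],"delta_rot":[0,0,34],"claw":1},{"xyz":[-3.7,1.8,-0.3],"delta_rot":[0,0,44],"claw":1},{"xyz":[-4.6,2.05,-0.3],"delta_rot":[0,0,54],"claw":1},{"xyz":[-5.4,2.05,-0.3],"delta_rot":[0,0,64],"claw":1},{"xyz":[-5.89,2.05,0],"delta_rot":[0,0,71],"claw":1},{"xyz":[-5.89,2.05,0],"delta_rot":[0,0,71],"claw":1},{"xyz":[-5.89,2.05,0],"delta_rot":[0,0,71],"claw":1}]'
python3 - <<'E'
from plant import r,optics
import cv2,pickle,numpy as np
s=r.get_state();c=optics.capture('wrist');pickle.dump((s,c),open('w5.pkl','wb'));print(s['tcp_pos'],s['eef_rot'],s['contact_force'])
_,d=pickle.load(open('w4.pkl','rb'))
f=lambda c,x0,x1:cv2.resize(c['img'][130:270,x0:x1],None,fx=4,fy=4,interpolation=cv2.INTER_CUBIC)
cv2.imwrite('pics/w45.png',np.hstack([f(d,265,365),f(c,265,365)]))
E
```

```text
time_s: 13.22
tcp_pos: [0.4409, 0.2006, 0.2259]
eef_rot: [-180.0, -0.1, -146.5]
contact_force: [0.3, 0.4, -1.2]
gripper_width: 0.0141
gripper_force: 55.0
[0.44090045 0.20058937 0.22586192] [-1.79990598e+02 -7.03527218e-02 -1.46479667e+02] [ 0.33191424  0.42739812 -1.19511368]
```

View pics/w45.png

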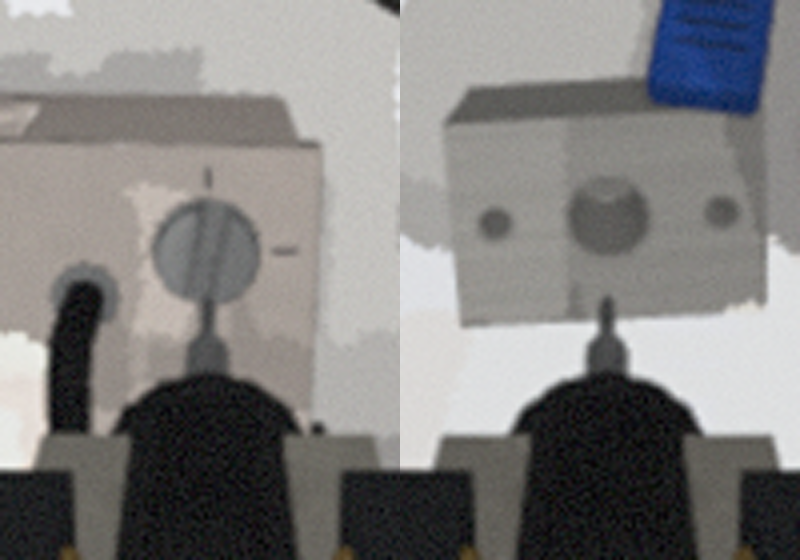

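Run:
```python
import pickle
from h import *
np.set_printoptions(precision=4,suppress=True)
s,c=pickle.load(open('w5.pkl','rb'));T=R(s['eef_rot'])
h=plane(c,265+208/4-.4,130+216/4-.4,.068,s);print(h,T.T@(h-s['tcp_pos']))
for x in(0,.007):print((np.array(proj(c,s['tcp_pos']+T@np.array([x,0,.069]),s))-[265,130])*4)
```

```text
[0.4408 0.2013 0.068 ] [-0.0005  0.0007  0.1579]
[203.1416 327.0681]
[203.2012 292.9954]
```

```bash
python3 -m crank '[{"xyz":[0,0,1],"delta_rot":[0,0,0],"claw":1},{"xyz":[0,0,2],"delta_rot":[0,0,0],"claw":1},{"xyz":[0,0,2.7],"delta_rot":[0,0,0],"claw":1},{"xyz":[0,0,3.3],"delta_rot":[0,0,0],"claw":1},{"xyz":[0,0,3.9],"delta_rot":[0,0,0],"claw":1},{"xyz":[0,0,4.4],"delta_rot":[0,0,0],"claw":1},{"xyz":[0,0,4.75],"delta_rot":[0,0,0],"claw":1},{"xyz":[0,0,4.9],"delta_rot":[0,0,0],"claw":1},{"xyz":[0,0,4.93],"delta_rot":[0,0,0],"claw":1},{"xyz":[0,0,4.93],"delta_rot":[0,0,0],"claw":1}]'
```

```text
time_s: 14.52
tcp_pos: [0.4415, 0.2012, 0.0788]
eef_rot: [180.0, 0.0, -146.6]
contact_force: [-0.3, -0.3, 0.4]
gripper_width: 0.0138
gripper_force: 55.0
```

```bash
python3 -m crank '[{"xyz":[0,0,0.04],"delta_rot":[0,0,0],"claw":1},{"xyz":[0,0,0.04],"delta_rot":[0,0,0],"claw":0.7},{"xyz":[0,0,0.04],"delta_rot":[0,0,0],"claw":0.4},{"xyz":[0,0,0.04],"delta_rot":[0,0,0],"claw":0.4},{"xyz":[0,0,0.04],"delta_rot":[0,0,0],"claw":0.4},{"xyz":[0,0,0.04],"delta_rot":[0,0,0],"claw":0.4},{"xyz":[0,0,-1],"delta_rot":[0,0,0],"claw":0.4},{"xyz":[0,0,-3],"delta_rot":[0,0,0],"claw":0.4},{"xyz":[0,0,-5],"delta_rot":[0,0,0],"claw":0.4},{"xyz":[0,0,-5],"delta_rot":[0,0,0],"claw":0.4},{"xyz":[0,0,-5],"delta_rot":[0,0,0],"claw":0.4}]' 30
python3 - <<'E'
from plant import r,optics
import pickle
from h import *
np.set_printoptions(precision=4,suppress=True,linewidth=200)
s=r.get_state();c=optics.capture('wrist');pickle.dump((s,c),open('w6.pkl','wb'));print(s['tcp_pos'],s['eef_rot'])
# black handle blob near expected place; same view as in w1 for height check
m=(c['img'].max(2)<60).astype(np.uint8)
u,v=proj(c,[.4412,.2014,.115],s);print('top expected',u,v,'guard rim',[proj(c,[.4412+.016*np.cos(a),.2014+.016*np.sin(a),.073],s) for a in np.radians([-147,33,123,-57])])
n,l,st,ce=cv2.connectedComponentsWithStats(m)
for i in range(1,n):
    if st[i,4]>80:print(st[i],ce[i])
c2=optics.capture('side');pickle.dump(c2,open('s6.pkl','wb'))
b=(c2['img'].max(2)<50).astype(np.uint8)
for nm,im in(('before',pickle.load(open('first.pkl','rb'))['side']['img']),('after',c2['img'])):
    m=(im.max(2)<60).astype(np.uint8);m[222:]=0;n,l,st,ce=cv2.connectedComponentsWithStats(m[195:235,360:395]);print(nm,[ (st[i],ce[i]) for i in range(1,n) if st[i,4]>30])
E
```

```text
time_s: 15.9
tcp_pos: [0.4409, 0.2009, 0.2283]
eef_rot: [180.0, 0.0, -146.6]
contact_force: [-0.3, 0.5, -0.2]
gripper_width: 0.0525
gripper_force: 0.0
[0.4409 0.2009 0.2283] [ 179.9668    0.0154 -146.6121]
top expected 316.02297705490594 195.89389849675536 guard rim [(np.float64(316.1814685176361), np.float64(169.2791820133537)), (np.float64(315.9152381305269), np.float64(198.81050104031186)), (np.float64(331.31651789012074), np.float64(184.37275509962663)), (np.float64(300.7735495691348), np.float64(184.11178633125576))]
[  58    0   53   36 1122] [82.7442 14.0143]
[   0    0  177  112 7781] [76.6845 49.9338]
[315   0  64  38 794] [347.9144  12.8577]
[  88   78   55   61 2304] [116.1441 108.7786]
[ 65 117  20  22 283] [ 74.1625 126.7739]
[156 158  44  23 364] [178.2995 167.1319]
[303 170  28  40 777] [316.2471 187.7413]
[213 173  41  26 361] [231.8393 183.4266]
[   16   221   603   179 40080] [308.1478 332.0015]
[ 220  239  194   51 2261] [316.0097 272.1137]
[ 396  243  147   84 7320] [461.6783 280.8194]
[246 300  17  15 133] [254.9699 306.7895]
[ 311  301   73   27 1476] [350.645 315.248]
before [(array([  0,   9,  24,  18, 201], dtype=int32), array([16.9055, 18.7114]))]
after [(array([  0,   9,  24,  18, 209], dtype=int32), array([16.6746, 19.    ]))]
```

Run:
```python
import pickle
from h import *
np.set_printoptions(precision=3,suppress=True)
d=pickle.load(open('first.pkl','rb'));S=d['side'];C=d['scene'];W=d['wrist'];st=d['state']
print('neck',tri(ray(C,470,160),ray(W,172,195,st)))
print('shoulder near corner',tri(ray(C,508,210),ray(W,335,70,st)),tri(ray(C,440,260),ray(W,312,225,st)),tri(ray(C,415,190),ray(S,262,155)))
for z in(.15,.2,.25):print(z,plane(W,312,225,z,st),plane(W,335,60,z,st),plane(S,262,140,z),plane(S,210,105,z))
```

```text
neck (array([ 0.732, -0.049,  0.274]), [np.float64(0.0002422061897006198), np.float64(0.00024220618970063204)])
shoulder near corner (array([ 0.677, -0.129,  0.263]), [np.float64(0.03445896550491118), np.float64(0.03445896550491121)]) (array([ 0.662, -0.041,  0.103]), [np.float64(0.07031551880835474), np.float64(0.07031551880835472)]) (array([0.672, 0.031, 0.148]), [np.float64(0.022215915462974252), np.float64(0.022215915462974054)])
0.15 [0.678 0.014 0.15 ] [ 0.66  -0.116  0.15 ] [0.652 0.004 0.15 ] [ 0.767 -0.153  0.15 ]
0.2 [ 0.677 -0.006  0.2  ] [ 0.663 -0.109  0.2  ] [0.649 0.073 0.2  ] [ 0.755 -0.071  0.2  ]
0.25 [ 0.676 -0.027  0.25 ] [ 0.666 -0.101  0.25 ] [0.646 0.142 0.25 ] [0.742 0.011 0.25 ]
```

```bash
python3 -m crank '[{"xyz":[-0.2,-0.6,0],"delta_rot":[0,0,-10],"claw":0.4},{"xyz":[-0.5,-1.4,0],"delta_rot":[0,0,-20],"claw":0.4},{"xyz":[-0.7,-2.2,0],"delta_rot":[0,0,-30],"claw":0.4},{"xyz":[-0.9,-3,0],"delta_rot":[0,0,-40],"claw":0.4},{"xyz":[-1.1,-3.8,0],"delta_rot":[0,0,-50],"claw":0.4},{"xyz":[-1.3,-4.5,0],"delta_rot":[0,0,-60],"claw":0.4},{"xyz":[-1.48,-5.03,0],"delta_rot":[0,0,-70],"claw":0.4},{"xyz":[-1.48,-5.03,0],"delta_rot":[0,0,-70],"claw":0.4},{"xyz":[-1.48,-5.03,0],"delta_rot":[0,0,-70],"claw":0.4}]'
python3 - <<'E'
from plant import r,optics
import pickle
from h import *
np.set_printoptions(precision=4,suppress=True,linewidth=200)
s=r.get_state();c=optics.capture('wrist');pickle.dump((s,c),open('w7.pkl','wb'));print(s['tcp_pos'],s['eef_rot'])
cx=np.array([.561,.0995,.144]);y=np.array([-.2317,.9728,0])
print('exp',[proj(c,cx+y*t,s) for t in(-.036,0,.036)])
m=(c['img'].max(2)<70).astype(np.uint8);n,l,st,ce=cv2.connectedComponentsWithStats(m)
for i in range(1,n):
    if st[i,4]>60 and 220<ce[i][0]<420 and ce[i][1]<330:print(st[i],ce[i])
print(np.array2string(m[195:245:3,270:362:2],separator='').replace('0','.').replace(' ',''))
E
```

```text
time_s: 17.12
tcp_pos: [0.5607, 0.0994, 0.2273]
eef_rot: [179.9, -0.0, -76.8]
contact_force: [0.7, -0.2, 0.9]
gripper_width: 0.0524
gripper_force: 0.0
[0.5607 0.0994 0.2273] [179.8863  -0.0223 -76.8058]
exp [(np.float64(315.25796810051276), np.float64(162.68066536252454)), (np.float64(315.3577058944617), np.float64(205.766949425441)), (np.float64(315.4590926388311), np.float64(245.17700028843404))]
[ 380   27   65   71 2989] [408.3229  61.9896]
[ 307  150   13   97 1048] [313.0181 197.7929]
[   15   202   625   198 55123] [324.0661 320.1955]
[282 323  44   6 121] [304.0248 326.4628]
[[.......1...........111111.....................]
[.......1...........111111.....................]
[.......1...........111111.....................]
[.......1...........111111.....................]
[.......1...........111111.....................]
[.......1...........111111.....................]
[.......1...........111111.....................]
[.......1...........111111.....................]
[...................111111.....................]
[...................111111.....................]
[...................111111.....................]
[...................111111.....................]
[...................111111.....................]
[...................111111.....................]
[....................11111.....................]
[....................11111.....................]
[....................1111......................]]
```

```bash
python3 -m crank '[{"xyz":[0,-0.06,1],"delta_rot":[0,0,0],"claw":0.4},{"xyz":[0,-0.06,2],"delta_rot":[0,0,0],"claw":0.4},{"xyz":[0,-0.06,2.8],"delta_rot":[0,0,0],"claw":0.4},{"xyz":[0,-0.06,3.3],"delta_rot":[0,0,0],"claw":0.5},{"xyz":[0,-0.06,3.34],"delta_rot":[0,0,0],"claw":0.7},{"xyz":[0,-0.06,3.34],"delta_rot":[0,0,0],"claw":1},{"xyz":[0,-0.06,3.34],"delta_rot":[0,0,0],"claw":1},{"xyz":[0,-0.06,3.34],"delta_rot":[0,0,0],"claw":1},{"xyz":[0,-0.06,3.34],"delta_rot":[0,0,0],"claw":1}]' 30
python3 - <<'E'
import numpy as np
# waypoint rows: shift of TCP in tool axes (tool y = -lid x, tool z = -z), units of 30 mm
for th in(0,5,10,15,20,25,30,35,40,45,50,55):
    t=np.radians(th); g=np.radians(15*th/55)
    p0=np.array([-98,44.]);p=np.array([-98*np.cos(t)+44*np.sin(t),98*np.sin(t)+44*np.cos(t)])
    l=17.2;d=p-p0+l*(np.array([-np.sin(g),-np.cos(g)])-[0,-1])
    print(th,'y %.3f z %.3f rot %.1f'%(-d[0]/30,-d[1]/30,-np.degrees(g)))
E
```

```text
time_s: 18.3
tcp_pos: [0.5632, 0.1, 0.1288]
eef_rot: [-180.0, 0.0, -76.6]
contact_force: [-1.2, 0.6, 4.4]
gripper_width: 0.0091
gripper_force: 30.0
0 y -0.000 z -0.000 rot -0.0
5 y -0.127 z -0.279 rot -1.4
10 y -0.277 z -0.546 rot -2.7
15 y -0.450 z -0.797 rot -4.1
20 y -0.644 z -1.031 rot -5.5
25 y -0.858 z -1.247 rot -6.8
30 y -1.089 z -1.443 rot -8.2
35 y -1.337 z -1.616 rot -9.5
40 y -1.599 z -1.767 rot -10.9
45 y -1.872 z -1.893 rot -12.3
50 y -2.155 z -1.995 rot -13.6
55 y -2.446 z -2.070 rot -15.0
```

```bash
python3 -m crank '[{"xyz":[0,-0.05,-0.12],"delta_rot":[-0.7,0,0],"claw":1},{"xyz":[0,-0.13,-0.28],"delta_rot":[-1.4,0,0],"claw":1},{"xyz":[0,-0.28,-0.55],"delta_rot":[-2.7,0,0],"claw":1},{"xyz":[0,-0.45,-0.8],"delta_rot":[-4.1,0,0],"claw":1},{"xyz":[0,-0.45,-0.8],"delta_rot":[-4.1,0,0],"claw":1}]'
```

```text
time_s: 18.92
tcp_pos: [0.5752, 0.1028, 0.1517]
eef_rot: [175.7, -0.0, -76.6]
contact_force: [-5.6, 0.4, -1.2]
gripper_width: 0.0084
gripper_force: 30.0
```

```bash
cat > lid.py <<'E'
# lid angle from the left screw head seen by the side camera
from plant import r,optics
import pickle
from h import *
ref=pickle.load(open('s6.pkl','rb'))
def head(t):
    ly=np.array([-.2317,.9728,0]);lx=np.array([.9728,.2317,0])
    scr=np.array([.533,.0925,.112]);hin=scr+lx*.127;hin[2]=.1
    return hin+ly*.048+lx*(-.127*np.cos(t)+.012*np.sin(t))+np.array([0,0,.127*np.sin(t)+.012*np.cos(t)])
def angle():
    c=optics.capture('side');d=cv2.absdiff(c['img'],ref['img']).max(2)
    print('exp',[(a,np.round(proj(c,head(np.radians(a))),1)) for a in(0,15,30,45,55)])
    u,v=map(int,np.round(proj(ref,head(0))));t=cv2.cvtColor(ref['img'],6)[v-9:v+10,u-10:u+11]
    m=cv2.matchTemplate(cv2.cvtColor(c['img'],6)[60:240,240:420],t,cv2.TM_CCOEFF_NORMED)
    for _ in range(3):
        _,s,_,p=cv2.minMaxLoc(m);print('match %.2f'%s,p[0]+250,p[1]+69);cv2.circle(m,p,6,-1,-1)
    return c
E
python3 - <<'E'
from lid import *
c=angle();cv2.imwrite('pics/s8.png',c['img'])
s=r.get_state();w=optics.capture('wrist');pickle.dump((s,w),open('w8.pkl','wb'))
m=(w['img'].max(2)<70).astype(np.uint8);n,l,st,ce=cv2.connectedComponentsWithStats(m)
for i in range(1,n):
    if st[i,4]>60 and 200<ce[i][0]<420 and ce[i][1]<330:print(st[i],ce[i])
T=R(s['eef_rot'])
print('bar in grip exp',[proj(w,s['tcp_pos']+T@np.array([x,0,-.017]),s) for x in(.036,0)])
E
```

```text
exp [(0, array([331.7, 189.6])), (15, array([328. , 178.1])), (30, array([320.1, 168.4])), (45, array([308.2, 161.1])), (55, array([298.4, 158.1]))]
match 0.76 364 163
match 0.74 391 165
match 0.74 373 164
[ 291  173   52  146 4227] [317.18074284 258.545304  ]
[   89   179   206   152 11561] [217.53135542 278.95554018]
[282 181   4  58 138] [283.60869565 208.76811594]
[ 338  246  206   79 8923] [409.05390564 283.86630057]
bar in grip exp [(np.float64(315.63249102215036), np.float64(201.51261026887533)), (np.float64(315.53865855970315), np.float64(267.01280187977136))]
```

Run:
```python
import pickle
from h import *
s,w=pickle.load(open('w8.pkl','rb'));m=(w['img'].max(2)<70)
lx=np.array([.9728,.2317,0]);ly=np.array([-.2317,.9728,0])
b=np.array([.563,.1,0]);hin=b+lx*.098
for a in(0,5,10,15):
    t=np.radians(a);p=hin+lx*(-.098*np.cos(t)+.044*np.sin(t))+np.array([0,0,.1+.098*np.sin(t)+.044*np.cos(t)])
    print(a,[np.round(proj(w,p-ly*k,s),1) for k in(.04,.036,.03)])
print('\n'.join(''.join('#' if x else '.' for x in r) for r in m[166:240:3,276:360:2]))
g=w['img'].max(2); print(g[120:250:5,250:380:6])
```

```text
0 [array([336.8, 180.9]), array([336.7, 187.9]), array([336.4, 198.1])]
5 [array([331.1, 184.9]), array([331. , 192.2]), array([330.8, 202.9])]
10 [array([323.3, 189.1]), array([323.2, 196.7]), array([323.1, 207.9])]
15 [array([313.1, 193.5]), array([313.1, 201.5]), array([313.2, 213.2])]
..........................................
..........................................
..........................................
.......................#####..............
......................#######.............
...#.................#########............
...#................##########............
...##..............##########.............
...##.............##########..............
...##............##########...............
....#............##########...............
....#............#########................
....#............#########................
....#...........##########................
....#...........##########................
....#...........##########................
....#...........##########................
....#...........#########.................
....#...........##########..........
[... 1983 characters left out ...]
4  39  23 125 137 140 142 138
  143 141 206 212]
 [ 56 138  80 139 102 139 125 140 132 138  16  31  30 152 159 151 138 139
  140 137 186 211]
 [ 50 139  61 138  93 142 106 137 141 139  17  25  24 152 156 139 138 137
  140 139 210 211]
 [ 55 140  51 140  71 126  97 127 129 124  24  29  27 135 158 149 126 123
  126 128 186 208]
 [ 58 142  52 127  64 131  77 126 128 123  15  30  33 128 159 124 127 127
  123 127 209 204]
 [ 74 139  48 125  60 124  74 126 122 128  30  16  35 128 146 135 127 124
  125 123 199 204]
 [ 86 123  45 126  50  86  87  90  87  14  27  22  33  15  88  90  84  84
  123 127 204 208]
 [117 126  60 127  45  93  90  86  90  28  13  25  20  30  93  89  91  90
  130 130 203 206]]
```

Run:
```python
import numpy as np
def tcp(th):
    t=np.radians(th); g=np.radians(15*th/55)
    p=np.array([-98*np.cos(t)+44*np.sin(t),98*np.sin(t)+44*np.cos(t)])
    return p+17.2*np.array([-np.sin(g),-np.cos(g)]),15*th/55
p0,g0=tcp(15);g=np.radians(g0)
ay=np.array([-np.cos(g),np.sin(g)]);az=np.array([-np.sin(g),-np.cos(g)])
for th in range(18,57,3):
    p,gg=tcp(th);d=p-p0;print(th,'y %.2f z %.2f rot %.1f'%(d@ay/30,d@az/30,-(gg-g0)))
p,gg=tcp(55);d=p-p0;print(55,'y %.2f z %.2f rot %.1f'%(d@ay/30,d@az/30,-(gg-g0)))
```

```text
18 y -0.10 z -0.15 rot -0.8
21 y -0.21 z -0.30 rot -1.6
24 y -0.33 z -0.43 rot -2.5
27 y -0.46 z -0.57 rot -3.3
30 y -0.59 z -0.69 rot -4.1
33 y -0.73 z -0.81 rot -4.9
36 y -0.88 z -0.92 rot -5.7
39 y -1.03 z -1.02 rot -6.5
42 y -1.18 z -1.11 rot -7.4
45 y -1.34 z -1.20 rot -8.2
48 y -1.50 z -1.27 rot -9.0
51 y -1.67 z -1.34 rot -9.8
54 y -1.84 z -1.40 rot -10.6
55 y -1.90 z -1.41 rot -10.9
```

```bash
python3 -m crank '[{"xyz":[0,-0.1,-0.15],"delta_rot":[-0.8,0,0],"claw":1},{"xyz":[0,-0.21,-0.3],"delta_rot":[-1.6,0,0],"claw":1},{"xyz":[0,-0.33,-0.43],"delta_rot":[-2.5,0,0],"claw":1},{"xyz":[0,-0.46,-0.57],"delta_rot":[-3.3,0,0],"claw":1},{"xyz":[0,-0.59,-0.69],"delta_rot":[-4.1,0,0],"claw":1},{"xyz":[0,-0.73,-0.81],"delta_rot":[-4.9,0,0],"claw":1},{"xyz":[0,-0.88,-0.92],"delta_rot":[-5.7,0,0],"claw":1},{"xyz":[0,-1.03,-1.02],"delta_rot":[-6.5,0,0],"claw":1},{"xyz":[0,-1.18,-1.11],"delta_rot":[-7.4,0,0],"claw":1},{"xyz":[0,-1.34,-1.2],"delta_rot":[-8.2,0,0],"claw":1},{"xyz":[0,-1.34,-1.2],"delta_rot":[-8.2,0,0],"claw":1}]'
python3 - <<'E'
from lid import *
c=angle();cv2.imwrite('pics/s9.png',c['img'])
s=r.get_state();w=optics.capture('wrist');pickle.dump((s,w),open('w9.pkl','wb'))
g=w['img'].max(2);m=g<70
lx=np.array([.9728,.2317,0]);ly=np.array([-.2317,.9728,0]);hin=np.array([.5632,.1,0])+lx*.098
for a in(30,35,40,45,50):
    t=np.radians(a);q=lambda x,z,y:np.round(proj(w,hin+lx*(x*np.cos(t)+z*np.sin(t))+ly*y+np.array([0,0,.1-x*np.sin(t)+z*np.cos(t)]),s),1)
    print(a,'bar',q(-.098,.044,-.04),q(-.098,.044,-.03),'screwR',q(-.127,.012,-.048),'lid corner',q(-.152,.004,-.073))
print('\n'.join(''.join('#' if x else '.' for x in r) for r in m[160:240:4,276:360:2]))
E
```

```text
time_s: 20.4
tcp_pos: [0.6183, 0.1128, 0.1876]
eef_rot: [167.7, -0.0, -76.6]
contact_force: [-8.5, 0.8, 9.6]
gripper_width: 0.0088
gripper_force: 30.0
exp [(0, array([331.7, 189.6])), (15, array([328. , 178.1])), (30, array([320.1, 168.4])), (45, array([308.2, 161.1])), (55, array([298.4, 158.1]))]
match 0.76 306 198
match 0.76 364 163
match 0.74 391 165
30 bar [353.7 183. ] [353.  200.4] screwR [408.9 162.6] lid corner [449.8 125.2]
35 bar [342.8 186. ] [342.3 204.1] screwR [406.  165.5] lid corner [450.7 126.3]
40 bar [329.7 189.1] [329.4 207.8] screwR [401.1 168.7] lid corner [449.8 127.3]
45 bar [314.6 192. ] [314.5 211.4] screwR [393.9 171.9] lid corner [446.5 128.2]
50 bar [297.5 194.8] [297.8 214.6] screwR [383.9 175.3] lid corner [440.3 129.1]
..........................................
..........................................
..........................................
..........................................
....#..............................####...
....#........#.................##########.
....#....................################.
....#................####################.
....#..............###################....
....#....#...#....################........
#...#....#........############............
#...#....#.......##########...............
#...#....#......##########................
#...#....#......##########................
.........#....#.##########................
#........#......#########.................
.....#...#....#.#########.................
.....#...#....#.#########.................
.....#...#....#.#########.................
.....#...#....#.#########.................
```

```bash
python3 -m crank '[{"xyz":[0,-0.08,-0.1],"delta_rot":[-0.6,0,0],"claw":1},{"xyz":[0,-0.17,-0.17],"delta_rot":[-1,0,0],"claw":1},{"xyz":[0,-0.26,-0.23],"delta_rot":[-1.5,0,0],"claw":1},{"xyz":[0,-0.34,-0.28],"delta_rot":[-2,0,0],"claw":1},{"xyz":[0,-0.42,-0.32],"delta_rot":[-2.4,0,0],"claw":1},{"xyz":[0,-0.48,-0.35],"delta_rot":[-2.7,0,0],"claw":1},{"xyz":[0,-0.48,-0.35],"delta_rot":[-2.7,0,0],"claw":1},{"xyz":[0,-0.48,-0.35],"delta_rot":[-2.7,0,0],"claw":1}]'
cat > chk.py <<'E'
from lid import *
s=r.get_state();w=optics.capture('wrist');c=optics.capture('side');pickle.dump((s,w,c),open('w10.pkl','wb'))
print(s['tcp_pos'],s['eef_rot'],s['contact_force'])
T=R(s['eef_rot']);lx=np.array([.9728,.2317,0]);hin=np.array([.5632,.1,0])+lx*.098+[0,0,.1]
b=s['tcp_pos']-T[:,2]*.0172-hin;print('bar rel',b@lx,b[2],'radius',np.hypot(b@lx,b[2]),'angle from TCP',np.degrees(np.arctan2(b[2],-b@lx))-24.18)
m=w['img'].max(2)<70;rows=range(205,232,4)
print('bar col',[np.mean(np.flatnonzero(m[v,300:345])+300) for v in rows])
ly=np.array([-.2317,.9728,0])
for a in(45,50,55,60):
    t=np.radians(a);print(a,np.round(proj(w,hin+lx*(-.098*np.cos(t)+.044*np.sin(t))-ly*.03+np.array([0,0,.098*np.sin(t)+.044*np.cos(t)]),s),1),'screwR',np.round(proj(w,hin+lx*(-.127*np.cos(t)+.012*np.sin(t))-ly*.048+np.array([0,0,.127*np.sin(t)+.012*np.cos(t)]),s),1))
E
python3 chk.py
python3 - <<'E'
import pickle
from h import *
np.set_printoptions(linewidth=250)
s,w,c=pickle.load(open('w10.pkl','rb'));print(w['img'].max(2)[150:200:3,340:440:4])
E
```

```text
time_s: 21.5
tcp_pos: [0.6342, 0.1165, 0.1932]
eef_rot: [165.0, -0.0, -76.6]
contact_force: [-4.1, -0.2, 5.6]
gripper_width: 0.0089
gripper_force: 30.0
[0.6342097  0.11652835 0.19324972] [ 1.65040887e+02 -3.09399153e-02 -7.65892953e+01] [-4.08261635 -0.16694286  5.58569451]
bar rel -0.02065468924292971 0.109866813227212 radius 0.11179147032052617 angle from TCP 55.17280911649578
bar col [np.float64(317.6521739130435), np.float64(315.82608695652175), np.float64(315.7894736842105), np.float64(315.2), np.float64(314.8095238095238), np.float64(315.8421052631579), np.float64(315.8421052631579)]
45 [343.1 205.4] screwR [413.2 168.1]
50 [328.6 208.5] screwR [406.  171.1]
55 [312.4 211.4] screwR [396.3 174.3]
60 [294.6 213.9] screwR [383.7 177.4]
[[201 197 201 195 200 191 185 185 188 166 135 139 140 117 117 153 105 115 139 155 201 201 197 199 200]
 [202 197 198 196 194 189 186 191 185 140 143 139 115 123 162 168  88 100  85 115 191 199 196 201 201]
 [200 199 194 194 190 189 189 182 186 135 140 129 128 133 164 159  88  92  91 114 134 197 198 204 198]
 [199 198 194 186 187 185 187 185 162 140 
[... 700 characters left out ...]
  23 130 143 188 187 136 139 140 162 114  94  74 112 119 147 166 134 198 196 206]
 [ 34  26  29  17  24  35 119 156 189 187 141 103 146 159  96  95  76 100 120 155 117 129 161 148 166]
 [ 32  26  28  31  41  35  88 126 139 144 178 175 155 158  82  91  87  95 100 116  96 147 147 151 151]
 [ 23  20  35  10  24  14  99  92 139 138 140 146 137 144  89  86  90  93 100  90 128 145 144 144 150]
 [ 13  34  19  27  54  85  98 104 135 140 141 139 136 144 136  93  95  95 103 144 145 143 147 149 147]
 [ 22  25  47 104 100  96  97 140 140 141 141 140 139 140 134 149 138 146 147 146 145 147 149 146 143]
 [ 45 138 140 142 133 136 139 139 138 140 138 137 138 141 146 147 150 151 148 144 144 147 150 149 146]]
```

Run:
```python
import pickle
from h import *
s,w,c=pickle.load(open('w10.pkl','rb'));ref=pickle.load(open('s6.pkl','rb'))
T=R(s['eef_rot']);lx=np.array([.9728,.2317,0]);ly=np.array([-.2317,.9728,0]);Z=np.array([0,0,1.])
for zb in(-.013,-.0172):
  for a in(48,52,55,58):
    t=np.radians(a);X=lx*np.cos(t)-Z*np.sin(t);N=lx*np.sin(t)+Z*np.cos(t)
    bar=s['tcp_pos']+T@np.array([0,0,zb]);q=lambda x,y,z:np.round(proj(w,bar+X*(x+.098)+ly*y+N*(z-.044),s),1)
    print(zb,a,'screw top',q(-.127,-.048,.012),'top edges',q(-.139,-.048,.012),q(-.115,-.048,.012),'base',q(-.139,-.048,.004),q(-.115,-.048,.004),'foot at lid',q(-.098,-.036,.004))
# side view lines
L=cv2.createLineSegmentDetector().detect(cv2.cvtColor(c['img'],6))[0][:,0]
for a in(48,52,55,58):
    t=np.radians(a);X=lx*np.cos(t)-Z*np.sin(t);N=lx*np.sin(t)+Z*np.cos(t)
    bar=s['tcp_pos']+T@np.array([0,0,-.015]);q=lambda x,y,z:np.round(np.array(proj(c,bar+X*(x+.098)+ly*y+N*(z-.044))),1)
    print(a,'side left edge',q(-.155,.073,.004),q(0,.073,.004),'front right',q(-.155,-.073,.004), 'left screw',q(-.127,.048,.012))
d=cv2.absdiff(c['img'],ref['img']).max(2)
for l in L:
    n=np.hypot(l[2]-l[0],l[3]-l[1])
    if n>14 and 230<l[0]<370 and 100<l[1]<235: print(np.round(l,1),'ang %.1f'%np.degrees(np.arctan2(l[3]-l[1],l[2]-l[0])))
```

```text
-0.013 48 screw top [394.9 171.4] top edges [416.6 174.5] [374.2 168.5] base [420.4 171.8] [379.6 166.2] foot at lid [352.2 182.5]
-0.013 52 screw top [397.5 172.6] top edges [419.2 176.1] [377.  169.4] base [423.9 173.5] [383.3 167.2] foot at lid [356.3 183.2]
-0.013 55 screw top [399.3 173.6] top edges [420.8 177.4] [379.  170.1] base [426.3 174.8] [385.9 167.9] foot at lid [359.3 183.8]
-0.013 58 screw top [400.9 174.6] top edges [422.2 178.7] [380.9 170.8] base [428.5 176.1] [388.5 168.7] foot at lid [362.3 184.4]
-0.0172 48 screw top [396.9 173.1] top edges [419.2 176.4] [375.6 170.1] base [422.9 173.6] [381.1 167.7] foot at lid [353.  184.3]
-0.0172 52 screw top [399.6 174.4] top edges [421.8 178.1] [378.5 171.1] base [426.6 175.3] [384.9 168.7] foot at lid [357.2 185. ]
-0.0172 55 screw top [401.4 175.4] top edges [423.5 179.4] [380.6 171.8] base [429.1 176.7] [387.6 169.5] foot at lid [360.3 185.6]
-0.0172 58 screw top [403.1 176.5] top edges [425.1 180.8] [382.5 172.6] base [431.4 178.1] [390.2 170.3] foot at lid [363.3 186.2]
48 side left edge [315.3 157.6] [265.6 218.5] fr
[... 1288 characters left out ...]
.4 166.8] ang -179.4
[261.1 113.5 251.3  92.1] ang -114.6
[275.7 216.9 296.1 186.8] ang -55.9
[288.6 175.  274.8 192.2] ang 128.7
[359.4 204.3 345.1 199.6] ang -162.1
[265.  206.5 273.3 222.4] ang 62.3
[308.3 137.2 297.  120.5] ang -124.0
[365.5 160.1 390.7 161.3] ang 2.7
[259.2 161.8 251.8 173.9] ang 121.6
[257.6 177.4 268.4 163.3] ang -52.7
[295.1 185.3 313.3 158.3] ang -56.0
[305.6 210.6 342.  199.9] ang -16.4
[267.6 192.8 261.1 177.9] ang -113.8
[322.  192.  319.9 173.1] ang -96.3
[356.5 134.3 353.7 152. ] ang 98.9
[255.3 180.8 264.1 201.5] ang 66.9
[351.6 149.3 353.5 133.2] ang -83.4
[264.6 114.7 280.7 107. ] ang -25.7
[240.  149.3 246.1 180.8] ang 79.0
[334.3 111.5 356.9 113. ] ang 3.8
```

```bash
python3 -m crank '[{"xyz":[0,0,0],"delta_rot":[0,0,0],"claw":1},{"xyz":[0,0,0],"delta_rot":[0,0,0],"claw":1},{"xyz":[0,0,0],"delta_rot":[0,0,0],"claw":1},{"xyz":[0,0,0],"delta_rot":[0,0,0],"claw":1}]'; python3 -c "
from plant import job
print(job.close_job())"
```

```text
time_s: 22.1
tcp_pos: [0.6341, 0.1165, 0.1932]
eef_rot: [165.0, -0.0, -76.6]
contact_force: [-4.5, -0.3, 4.7]
gripper_width: 0.0091
gripper_force: 30.0
the job is handed in; nothing more can be done
None
```

I handed the job in at 22 s (no verdict came back): by my camera measurements, both screws are turned to about 1.4 rad, the driver is standing back in its hole, and the gripper is holding the lid at about 55°.

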